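Index the pantry carousel to bring the pepper mill to the pointer

ROBOT

A 7-joint arm with a two-finger parallel gripper is mounted at the origin on the work surface. World frame = base frame: x ahead of the robot, y to its left, z up, the work surface at z = 0. Lengths are in mm, angles in rad, forces in N, time in s.
With the tool pointing down it reaches from about 400 to 850 mm from the base axis. Payload 10.4 kg.
Tool frame: the origin (TCP) lies on the centre line of the jaws, within the pads' length; the fingertips stand 14 mm ahead of it and the grasp point (between the pads) lies 5 mm behind it; z points along the fingers, y is the line along which they close (so a half turn about z gives the same grasp; the last joint's range is limited). The gripper opens to 85 mm and grips with 20 to 120 N. Pads are 22 mm wide; open, the fingers measure 114 mm over their backs; the gripper's body (76 mm by 85 mm) begins 54 mm behind the grasp point. The pads swing forward as they close: fully open they stand 13 mm farther back than shut.
Start: joints at [1.299, 0.332, -0.065, 1.46, 0.022, 1.35, -0.088], TCP at [153.921, -605.771, 245.338] pointing down, gripper open.
Joint ranges: [-2.6, 2.6], [-0.5, 2.12], [-1.47, 1.34], [0.16, 2.42], [-1.27, 4.41], [0.06, 2.06], [-2.6, 2.6]. Speed limits (rad/s): [2.22, 2.22, 2.79, 2.79, 3.14, 3.14, 3.14].

INTERFACE

Orientations are given as a 3x3 rotation matrix whose columns are the frame's x, y, z axes.
In Python, from rig import sensors, eyes, ctrl gives the robot as it stands.
- The arm moves only by the tool step_arm, never from a script. Its argument "series" is a list of rows, each a list of 5 numbers: the shift along the tool's x, y, z in units of 40 mm (1.0 is 40 mm), then the turn about the tool's z in units of 5 degrees (1.0 is 5 degrees), then the closure, from 0 (fully open) to 1 (shut). In form: [[tx, ty, tz, twist, fingers], ...]. A call has 1 to 5 rows; each row shifts and turns the commanded pose from where the row before left it, along the tool's axes as they then stand; what a row does not reach is not made up. A row lasts 1/12 s, in which the tool goes at most 41.7 mm and 7.16 degrees, less where a joint would pass 70% of its speed; a pose out of reach is approached as far as the arm can. A call is refused whole if a number of a shift passes 1 or a number of a turn 1, either way. A call with a gripper value outside its range is refused whole. The fingers move at their own pace and stop on an object; "newtons" is the grip in N (left out, the last holds). Time passes only in rows, so rows that do not move let the fingers close. It gives the time, the measured TCP pose, the force, the opening and the grip force at its end, in the units of the state.
- sensors.observe(): the state, without advancing time (a new reading comes with each control period).
- eyes.get_image(name): name is "side" or "top" or "wrist"; returns (picture, depth): 420x560x3 uint8, red, green, blue; 420x560 float32, mm along the optical axis (not along the pixel's ray), 0 where there is no reading.
- eyes.camera_info(name): a dict with "intrinsics" (3x3 intrinsics, pixels), "rvec" (rotation vector, rad) and "tvec" (3), from world to camera coordinates, as OpenCV has them; the wrist camera has in their place "tool_from_camera" (4x4, takes a point from camera to tool coordinates, whose origin is the TCP and whose axes are the flange's). Camera axes: x right, y down, z forward; pixel columns grow to the right and rows downward; lengths in mm; the calibration is good to about 2 mm. A picture is of the moment at which its call begins: read the wrist's pose just before it. camera_info takes no time and is no camera call.
- ctrl.job_done(): hands the job in; it is judged then, once.
The state is a dict: "time_s": time; "qpos": joint angles; "joint_velocities": joint speeds; "tau": joint torques, N m; "tool_pos": TCP position; "ee_rot": TCP orientation; "wrist_force": force on the tool from outside, world axes, zero at the start; "wrist_torque": the same for the moment, N m; "grip_width": finger opening in mm; "finger_force": force on a finger pad.
Only numpy, scipy, OpenCV 4.12 (cv2) and the standard library are available. Lean on these libraries where they do the work, as an engineer would, in place of code of your own. Each camera call takes 0.05 s, during which the arm holds its last target. There are 200 camera calls.

TASK

The round spice carousel is locked by a sprung pin under the black knob on the ear of its tray. Pull the knob up, swing the tray round by it to the neighbouring hole that brings the waisted pepper mill in line with the pointer tab on the base, and let go there so that the pin springs fully home. Do not lift the mill off the tray or tip it.

Things in the scene. Friction and masses are not known exactly. Their poses are not given: they have to be found in the camera images.
- base: Fixed plywood disc of the carousel, 320 mm across, top 20 mm above the counter; origin on the tray's axis at the counter, +x to the pointer tab (a 30 mm wide tongue on its edge, out to 202 mm, away from the robot). The tray (224 mm, rim 38 mm up) turns freely on it. 135 mm from the axis it has five 24 mm steel-rimmed index holes 45 degrees apart, the middle one (the pin's at the start) straight opposite the tab.
- knob (a point): Centre of the black pull knob, an upright cylinder 30 mm across, 36 mm tall (this point 78 mm above the counter with the pin home), 135 mm from the axis on the tray's ear, over a 28 mm bushing (top 43 mm). Lifts straight up against a 5 to 8 N spring that drives it down when let go. Its 14 mm round-nosed pin finds a hole from within 8 mm. Swinging the tray takes 1 to 2 N here.
- mill_mid (a point): Pepper mill, dark turned wood with a narrow waist, 48 mm across, 154 mm tall, loose on the tray 75 mm from the axis; this point is on its axis, half-way up. At the start about 45 degrees to one side or the other of the pointer tab. An amber oil bottle and a small glass jar share the tray.
- pin (a joint): Height of the index pin and its knob (m): 0 fully home in a hole, above 0.012 clear of the disc, stop at 0.022.
Things that resemble listed ones, but are neither listed nor needed, are in the scene too. What is shaped like the part that bears mill_mid but blue or purple is not meant.

How it is judged:
By the outcome, as a careful person would: the job done as asked, in the order asked, and still so for the second after the job is handed in, with the robot touching nothing.
It also fails if it takes over 32 s, if anything falls off the work surface, if the arm or the gripper's body presses on something with over 40 N, if the wrist force passes 120 N, or if a joint passes its speed limit or range.

## Working session

There is one attempt and no reset: what is moved stays moved. The work goes in short steps, Python scripts to look and compute and a tool call to move; the robot and the scene stay as the last step left them, time stands still between calls to the robot, and variables do not carry over. Pictures are saved under pics/ and viewed, at most 10 in all, crops included, and the job is handed in when it is done.

Besides the shell and the picture viewer there is one more tool, called after ">>>" in YAML: its name, and indented under it one key for each argument. step_arm: Moves the arm, as the interface text tells. Its arguments: {"type":"object","properties":{"series":{"type":"array","items":{"type":"array","items":{"type":"number"}}},"newtons":{"type":"number"}},"required":["series"]}

```bash
mkdir -p pics; cat > h.py <<'E'
import numpy as np, cv2
from rig import sensors, eyes, ctrl
def world(name,d,px):
    c=eyes.camera_info(name);K=np.array(c["intrinsics"])
    u,v=px; z=d[int(v),int(u)]
    p=np.linalg.inv(K)@[u,v,1]*z
    R=cv2.Rodrigues(np.array(c["rvec"],float))[0]
    return R.T@(p-np.array(c["tvec"]).ravel())
def cloud(name,d):
    c=eyes.camera_info(name);K=np.array(c["intrinsics"])
    v,u=np.mgrid[:d.shape[0],:d.shape[1]]
    p=np.stack([(u-K[0,2])/K[0,0]*d,(v-K[1,2])/K[1,1]*d,d],-1)
    R=cv2.Rodrigues(np.array(c["rvec"],float))[0]
    return (p-np.array(c["tvec"]).ravel())@R
E
python3 - <<'E'
from h import *
s=sensors.observe();print(s["time_s"],s["tool_pos"],s["ee_rot"])
for n in("top","side"):
    p,d=eyes.get_image(n);cv2.imwrite(f"pics/{n}1.png",p[:,:,::-1]);np.savez(f"{n}1.npz",p=p,d=d)
E
```

```text
0.0 [ 153.79375937 -605.40877394  244.50006031] [[ 9.69194893e-01  2.46294688e-01 -4.30962418e-04]
 [ 2.46295052e-01 -9.69193933e-01  1.36686662e-03]
 [-8.10341726e-05 -1.43090406e-03 -9.99998973e-01]]
```

View pics/top1.png

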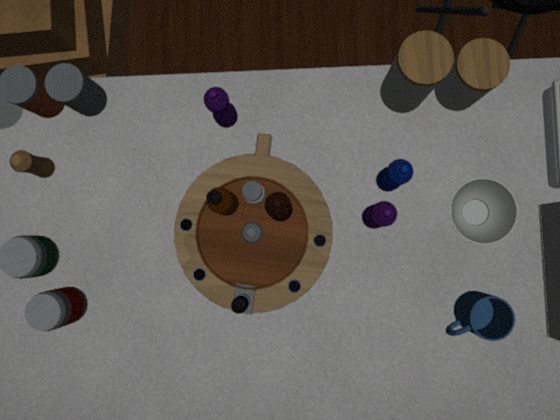

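View pics/side1.png

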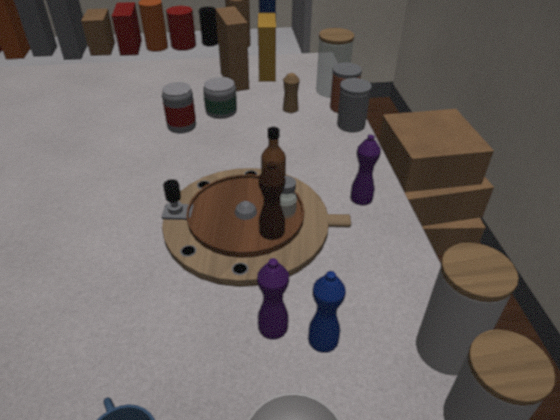

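The top view shows the tray at about (252,232), the tab at (263,145), the knob at (240,303) and the dark mill at (278,206). The amber bottle is at (215,200). The mill has to turn counter-clockwise in the image, so the knob goes to the hole at (294,286).

```bash
python3 - <<'E'
from h import *
f=np.load("top1.npz");p,d=f["p"],f["d"];W=cloud("top",d)
hsv=cv2.cvtColor(p,cv2.COLOR_RGB2HSV)
for n,px in dict(hub=(252,232),tab=(263,140),knob=(240,301),mill=(278,202),bottle=(214,197),h1=(186,224),h2=(199,274),h3=(294,286),h4=(320,240),rimtop=(235,163)).items(): print(n,W[px[1],px[0]].round(1))
z=W[:,:,2]
def sel(u0,u1,v0,v1,a,b):
    m=np.zeros(z.shape,bool);m[v0:v1,u0:u1]=1;m&=(z>a)&(z<b)
    q=W[m];print(len(q),q.mean(0).round(1),q.min(0).round(1),q.max(0).round(1),((q.min(0)+q.max(0))/2).round(1))
sel(225,255,290,315,86,110)
sel(255,300,185,225,100,200)
# disc fit on 14..26
m=(z>15)&(z<26);m[:, :165]=0;m[:,340:]=0;m[:150]=0;m[320:]=0
q=W[m][:,:2].astype(np.float32);print(cv2.minEnclosingCircle(q))
for c in((294,286),(199,274),(186,224),(320,240)):
    g=p[c[1]-9:c[1]+9,c[0]-9:c[0]+9].sum(2);v,u=np.nonzero(g<90)
    u=u.mean()+c[0]-9;v=v.mean()+c[1]-9
    C=eyes.camera_info("top");K=np.array(C["intrinsics"]);R=cv2.Rodrigues(np.array(C["rvec"],float))[0];t=np.array(C["tvec"]).ravel()
    o=-R.T@t;r=R.T@np.linalg.inv(K)@[u,v,1];print(u,v,(o+r*(20-o[2])/r[2]).round(1))
print(o)
E
```

```text
hub [610.4  -1.8  53.9]
tab [796.2 -25.   20.1]
knob [485.1  18.7  96.2]
mill [656.4 -59.3 182.6]
bottle [668.4  47.4 178. ]
h1 [630.9 135.1  18.2]
h2 [530.2 109.9  20.1]
h3 [502.2 -79.   21.6]
h4 [ 591.3 -133.2   20.8]
rimtop [751.4  33.1  19. ]
216 [477.2  20.5  95.3] [462.8   6.3  86.1] [491.1  35.8 100.7] [477.   21.1  93.4]
647 [656.8 -52.4 155.8] [631.3 -80.  101.7] [695.  -13.9 185.8] [663.2 -47.  143.8]
((615.7891845703125, 0.25216975808143616), 164.96945190429688)
293.9569892473118 285.741935483871 [502.5 -79.   20. ]
198.92134831460675 274.0674157303371 [530.1 110.1  20. ]
185.6067415730337 224.3370786516854 [630.2 135.5  20. ]
319.54651162790697 240.03488372093022 [ 591.3 -132.4   20. ]
[595.57792564 -93.69419462 933.7304    ]
```

>>> step_arm:
  series:
    - [0.65, -0.55, 0, 0, 0.3]
    - [0.65, -0.55, 0, 0, 0.3]
    - [0.65, -0.55, 0, 0, 0.3]
    - [0.65, -0.55, 0, 0, 0.3]
    - [0.65, -0.55, 0, 0, 0.3]

```text
time_s: 0.52
tool_pos: [253.4, -465.5, 244.9]
ee_rot: [[0.969, 0.246, -0.0], [0.246, -0.969, 0.0], [-0.0, -0.0, -1.0]]
wrist_force: [2.7, -0.1, 0.2]
grip_width: 59.9
finger_force: 0.0
```

>>> step_arm:
  series:
    - [0.65, -0.55, 0, 0, 0.3]
    - [0.65, -0.55, 0, 0, 0.3]
    - [0.65, -0.55, 0, 0, 0.3]
    - [0.65, -0.55, 0, 0, 0.3]
    - [0.65, -0.55, 0, 0, 0.3]

```text
time_s: 0.93
tool_pos: [352.3, -326.9, 245.1]
ee_rot: [[0.969, 0.246, -0.0], [0.246, -0.969, -0.0], [-0.0, -0.0, -1.0]]
wrist_force: [1.4, -0.9, -0.1]
grip_width: 59.7
finger_force: 0.0
```

>>> step_arm:
  series:
    - [0.5, -0.75, 0, 0, 0.3]
    - [0.5, -0.75, 0, 0, 0.3]
    - [0.5, -0.75, 0, 0, 0.3]
    - [0.5, -0.75, 0, 0, 0.3]
    - [0.5, -0.75, 0, 0, 0.3]

```text
time_s: 1.35
tool_pos: [411.8, -156.7, 245.2]
ee_rot: [[0.969, 0.246, -0.0], [0.246, -0.969, -0.0], [-0.0, 0.0, -1.0]]
wrist_force: [1.0, -0.3, -0.4]
grip_width: 59.3
finger_force: 0.0
```

>>> step_arm:
  series:
    - [0.5, -0.75, 0, 0, 0.3]
    - [0.5, -0.75, 0, 0, 0.3]
    - [0.5, -0.75, 0, 0, 0.3]
    - [0.5, -0.75, 0, 0, 0.3]
    - [0, 0, 0, 0, 0.3]

```text
time_s: 1.77
tool_pos: [460.9, -15.4, 245.6]
ee_rot: [[0.967, 0.254, 0.001], [0.254, -0.967, 0.002], [0.002, -0.002, -1.0]]
wrist_force: [0.3, 0.5, -0.3]
grip_width: 59.9
finger_force: 0.0
```

>>> step_arm:
  series:
    - [0.31, -0.39, 0.4, 0, 0.3]
    - [0.31, -0.39, 0.6, 0, 0.3]
    - [0, 0, 0.7, 0, 0.3]
    - [0, 0, 0.7, 0, 0.3]
    - [0, 0, 0, 0, 0.3]

```text
time_s: 2.18
tool_pos: [473.0, 13.8, 144.6]
ee_rot: [[0.969, 0.247, -0.008], [0.247, -0.969, 0.001], [-0.007, -0.003, -1.0]]
wrist_force: [-1.0, -0.5, -0.7]
grip_width: 59.4
finger_force: 0.0
```

```bash
python3 - <<'E'
from h import *
s=sensors.observe();print(s["tool_pos"],s["qpos"])
p,d=eyes.get_image("wrist");cv2.imwrite("pics/w1.png",p[:,:,::-1])
C=eyes.camera_info("wrist");K=np.array(C["intrinsics"]);T=np.array(C["tool_from_camera"])
v,u=np.mgrid[:420,:560];c=np.stack([(u-K[0,2])/K[0,0]*d,(v-K[1,2])/K[1,1]*d,d,np.ones_like(d)],-1)@T.T
W=c[...,:3]@np.array(s["ee_rot"]).T+s["tool_pos"];np.savez("w1.npz",p=p,W=W)
m=(d>0)&(abs(W[...,2]-94)<8)&(np.hypot(W[...,0]-477,W[...,1]-21)<35)
q=W[m];print(len(q),q.min(0),q.max(0),np.median(q,0))
E
```

```text
[472.98452581  13.81765213 144.57138844] [ 0.56506298  0.15419224 -0.73126205  1.93631252  0.11306726  1.10022909
 -1.5337036 ]
1774 [462.8809032    6.77709463  86.00217904] [491.72007667  36.31601953  97.50149684] [478.87636307  21.77527946  95.46337532]
```

View pics/w1.png

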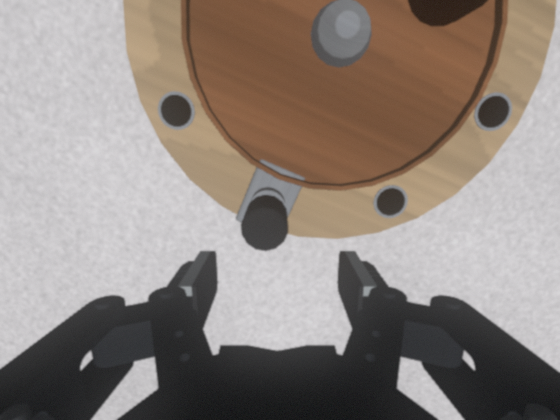

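The wrist view shows the knob at (265,222), lined up with the gap between the fingers. I'll correct by about 8 mm and go down.

>>> step_arm:
  series:
    - [0.15, -0.16, 0, 0, 0.3]
    - [0, 0, 0.6, 0, 0.3]
    - [0, 0, 0.6, 0, 0.3]
    - [0, 0, 0.5, 0, 0.3]
    - [0, 0, 0, 0, 0.3]

```text
time_s: 2.65
tool_pos: [479.7, 21.6, 80.1]
ee_rot: [[0.969, 0.246, -0.002], [0.246, -0.969, 0.0], [-0.002, -0.001, -1.0]]
wrist_force: [0.4, -0.5, 0.2]
grip_width: 59.6
finger_force: 0.0
```

>>> step_arm:
  series:
    - [-0.05, 0, 0.08, 0, 0.5]
    - [0, 0, 0, 0, 0.7]
    - [0, 0, 0, 0, 0.9]
    - [0, 0, 0, 0, 1]
    - [0, 0, 0, 0, 1]
  newtons: 60

```text
time_s: 3.07
tool_pos: [479.3, 21.2, 80.0]
ee_rot: [[0.969, 0.246, 0.002], [0.246, -0.969, -0.001], [0.002, 0.001, -1.0]]
wrist_force: [-2.4, 1.1, 5.0]
grip_width: 28.5
finger_force: 58.7
```

>>> step_arm:
  series:
    - [0, 0, 0, 0, 1]
    - [0, 0, 0, 0, 1]
    - [0, 0, 0, 0, 1]

```text
time_s: 3.32
tool_pos: [479.3, 21.3, 80.0]
ee_rot: [[0.969, 0.246, 0.002], [0.246, -0.969, -0.0], [0.002, 0.001, -1.0]]
wrist_force: [-3.3, 1.3, 5.1]
grip_width: 28.6
finger_force: 58.7
```

>>> step_arm:
  series:
    - [0, 0, -0.15, 0, 1]
    - [0, 0, -0.15, 0, 1]
    - [0, 0, -0.15, 0, 1]
    - [0, 0, 0, 0, 1]
    - [0, 0, 0, 0, 1]

```text
time_s: 3.73
tool_pos: [479.1, 21.0, 96.8]
ee_rot: [[0.969, 0.246, 0.002], [0.246, -0.969, -0.0], [0.002, 0.001, -1.0]]
wrist_force: [5.3, -0.1, -7.8]
grip_width: 28.5
finger_force: 59.6
```

>>> step_arm:
  series:
    - [-0.026, 0.068, 0, -0.25, 1]
    - [-0.026, 0.068, 0, -0.25, 1]
    - [-0.053, 0.135, 0, -0.5, 1]
    - [-0.053, 0.135, 0, -0.5, 1]
    - [-0.053, 0.135, 0, -0.5, 1]

```text
time_s: 4.15
tool_pos: [477.9, -2.2, 96.3]
ee_rot: [[0.911, 0.413, 0.002], [0.413, -0.911, 0.0], [0.002, 0.0, -1.0]]
wrist_force: [7.7, 2.0, -7.8]
grip_width: 28.3
finger_force: 59.7
```

>>> step_arm:
  series:
    - [-0.053, 0.135, 0, -0.5, 1]
    - [-0.053, 0.135, 0, -0.5, 1]
    - [-0.053, 0.135, 0, -0.5, 1]
    - [-0.053, 0.135, 0, -0.5, 1]
    - [0, 0, 0, 0, 1]

```text
time_s: 4.57
tool_pos: [480.8, -25.8, 96.3]
ee_rot: [[0.825, 0.565, 0.002], [0.565, -0.825, 0.001], [0.002, 0.001, -1.0]]
wrist_force: [6.6, 2.6, -7.5]
grip_width: 28.3
finger_force: 59.7
```

>>> step_arm:
  series:
    - [-0.026, 0.068, 0, -0.25, 1]
    - [-0.053, 0.135, 0, -0.5, 1]
    - [-0.053, 0.135, 0, -0.5, 1]
    - [-0.053, 0.135, 0, -0.5, 1]
    - [-0.053, 0.135, 0, -0.5, 1]

```text
time_s: 4.98
tool_pos: [488.5, -49.6, 96.3]
ee_rot: [[0.699, 0.715, 0.002], [0.715, -0.699, 0.001], [0.002, 0.001, -1.0]]
wrist_force: [7.5, 4.3, -7.6]
grip_width: 28.4
finger_force: 59.7
```

>>> step_arm:
  series:
    - [-0.053, 0.135, 0, -0.5, 1]
    - [-0.053, 0.135, 0, -0.5, 1]
    - [-0.053, 0.135, 0, -0.5, 1]
    - [-0.053, 0.135, 0, -0.5, 1]
    - [-0.026, 0.068, 0, -0.25, 1]

```text
time_s: 5.4
tool_pos: [501.0, -72.4, 96.2]
ee_rot: [[0.546, 0.838, 0.002], [0.838, -0.546, 0.002], [0.002, 0.001, -1.0]]
wrist_force: [6.9, 4.8, -8.1]
grip_width: 28.4
finger_force: 59.8
```

>>> step_arm:
  series:
    - [-0.026, 0.068, 0, -0.25, 1]
    - [-0.026, 0.068, 0, -0.25, 1]
    - [0, 0, 0, 0, 1]
    - [0, 0, 0, 0, 1]

```text
time_s: 5.73
tool_pos: [504.2, -76.8, 96.1]
ee_rot: [[0.511, 0.86, 0.002], [0.86, -0.511, 0.001], [0.002, 0.001, -1.0]]
wrist_force: [7.3, 2.3, -8.1]
grip_width: 28.5
finger_force: 59.8
```

```bash
python3 - <<'E'
from h import *
s=sensors.observe();print(s["tool_pos"])
for n in("top","side"):
    p,d=eyes.get_image(n);cv2.imwrite(f"pics/{n}2.png",p[:,:,::-1])
    if n=="top":
        W=cloud(n,d)
        m=(abs(W[...,2]-182)<6)&(np.hypot(W[...,0]-686,W[...,1]+9)<60)
        print(W[m].mean(0) if m.any() else 0)
E
```

```text
[504.18895269 -76.82838566  96.12285487]
[681.78810084  -8.1043149  182.375992  ]
```

View pics/side2.png

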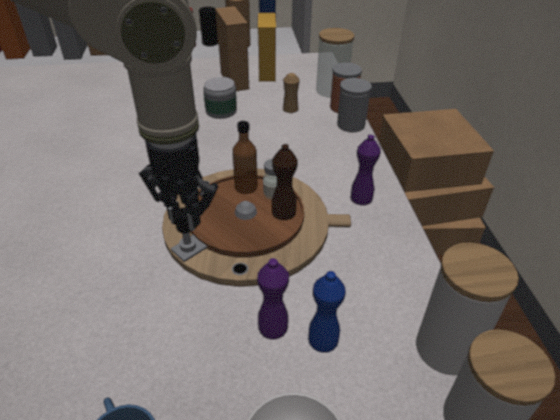

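The mill stands upright near the tab, at about (285,180), and the knob is over the hole within roughly 1 mm. Next I lower it partway into the hole and release.

>>> step_arm:
  series:
    - [-0.01, 0.025, 0.1, 0, 1]
    - [0, 0, 0.1, 0, 1]
    - [0, 0, 0.1, 0, 1]
    - [0, 0, 0, 0, 1]
    - [0, 0, 0, 0, 1]

```text
time_s: 6.25
tool_pos: [504.6, -77.3, 84.0]
ee_rot: [[0.51, 0.86, 0.001], [0.86, -0.51, 0.002], [0.002, -0.0, -1.0]]
wrist_force: [4.9, 5.0, -5.4]
grip_width: 28.2
finger_force: 60.1
```

Force is still the spring's, so the pin has entered the hole. Opening now.

>>> step_arm:
  series:
    - [0, 0, 0, 0, 0.5]
    - [0, 0, 0, 0, 0.3]
    - [0, 0, 0, 0, 0.3]
    - [0, 0, 0, 0, 0.3]
    - [0, 0, 0, 0, 0.3]

```text
time_s: 6.67
tool_pos: [504.0, -78.8, 84.2]
ee_rot: [[0.512, 0.859, -0.0], [0.859, -0.512, -0.0], [-0.0, 0.0, -1.0]]
wrist_force: [0.4, -0.2, 0.2]
grip_width: 59.8
finger_force: 0.0
```

>>> step_arm:
  series:
    - [0, 0, -0.5, 0, 0.3]
    - [0, 0, -0.7, 0, 0.3]
    - [0, 0, -0.8, 0, 0.3]
    - [0, 0, -0.8, 0, 0.3]
    - [0, 0, 0, 0, 0.3]

```text
time_s: 7.08
tool_pos: [506.8, -78.5, 202.0]
ee_rot: [[0.511, 0.859, 0.008], [0.86, -0.511, -0.002], [0.002, 0.008, -1.0]]
wrist_force: [1.0, 1.3, 0.2]
grip_width: 59.7
finger_force: 0.0
```

>>> step_arm:
  series:
    - [-0.5, -0.5, 0, 0, 0.3]
    - [-0.5, -0.5, 0, 0, 0.3]
    - [-0.5, -0.5, 0, 0, 0.3]
    - [0, 0, 0, 0, 0.3]
    - [0, 0, 0, 0, 0.3]

```text
time_s: 7.5
tool_pos: [421.0, -100.3, 196.3]
ee_rot: [[0.513, 0.858, 0.0], [0.858, -0.513, -0.002], [-0.002, 0.001, -1.0]]
wrist_force: [0.4, 0.1, 0.7]
grip_width: 59.5
finger_force: 0.0
```

```bash
python3 - <<'E'
from h import *
s=sensors.observe();print(s["tool_pos"],s["wrist_force"])
ims=[]
for n in("top","side"):
    p,d=eyes.get_image(n);ims.append(p[:,:,::-1]);W=cloud(n,d)
    for c,z0,r in(((502.6,-79),95,30),((685,-9),180,40)):
        m=(d>0)&(abs(W[...,2]-z0)<12)&(np.hypot(W[...,0]-c[0],W[...,1]-c[1])<r);q=W[m]
        if len(q):print(n,len(q),((q.min(0)+q.max(0))/2).round(1),np.median(q,0).round(1),np.percentile(q[:,2],90))
cv2.imwrite("pics/f.png",np.hstack([ims[0][120:400,120:400],ims[1][100:380,100:400]]))
E
```

```text
[ 420.95323368 -100.30508958  196.26873261] [0.40274954 0.14397508 0.66817273]
top 214 [503.7 -81.8  91.7] [503.9 -81.7  95.6] 97.72600527235339
top 189 [681.9  -7.9 177.1] [681.2  -8.8 172.1] 182.7232045048353
side 250 [503.6 -80.3  90.8] [504.  -85.   94.9] 96.80748456367319
side 131 [682.8  -8.3 176. ] [682.5 -10.8 173.1] 182.004446691535
```

View pics/f.png

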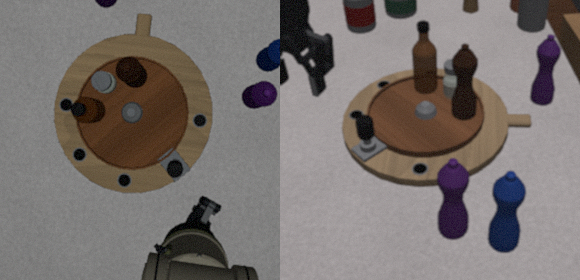

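The knob's top is back at its starting height of about 96 mm, over the target hole. The mill stands upright in line with the tab, and the gripper is clear.

```bash
python3 -c "
from rig import ctrl
print(ctrl.job_done())"
```

```text
the job is handed in; nothing more can be done
None
```

The job is handed in: the tray was swung 45° to the neighbouring hole, the cameras show the knob back at its pin-home height, and the pepper mill stands upright in line with the pointer tab (about 7.6 s of the 32 s used).

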